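Transfer the price-tag carrier to the next rail with the lifting hook

TASK

Take the lifting hook from its holder and, using the hook and not the gripper, lift the tent-shaped tag carrier by its wire loop over the upturned end stop of the rail it hangs on, and set it down gently astride the empty rail beside it, between that rail's own end stop and its post. Leave it hanging upright and still, hang the lifting hook back in its holder as it was, and do not disturb the cheeses and the jar.

Things in the scene. Friction and masses are not known exactly. Their poses are not given: they have to be found in the camera images.
- stand: Fixed stand: two level round steel bars (14 mm thick) in one line along its y, over x = 0. Origin on the counter under the middle of its 90 x 540 x 14 mm (x, y, z) wooden base; z up; +y leads from the right-hand rail to the left-hand one. Each bar ends inward in an end stop (bar end bent straight up, top 30 mm above the bar's axis) and outward at a post no more than 8 mm higher than the bar.
- right_rail (a point): Middle of the right-hand rail, where the carrier starts: on the bar's axis, 130 mm above the counter, at y = -140 mm of the stand. Its end stop is at stand y = -35 mm, its post (18 mm thick) at y = -245 mm.
- left_foot (a point): Point on the counter straight below the middle of the left-hand rail (the goal), stand y = +140 mm. Its end stop is at stand y = +35 mm, its post (24 mm thick) at +245 mm. This bar's axis is clamped anywhere from 95 to 165 mm above the counter, different each time and not reported; it does not give under load. See it, or feel the carrier's weight leave the hook.
- carrier: Loose tag carrier, 0.3 to 0.5 kg: steel inverted-V tent, 110 mm long (y), with blank white cards. Origin on the bar's axis when hung, midway; x across, z up. Its roof (ridge top 13 mm above origin, slopes 30 degrees) rests on the bar; leaves spread below: inside width 33 mm at origin height, 66 mm (74 outside) at the lower edges 75 mm below. Swings a little.
- loop (a point): Middle of the level top wire (its centre line) of the carrier's rectangular loop of 6 mm wire, 54 mm above the carrier's origin. The loop stands on the ridge in the carrier's y-z plane, uprights at y = -45 and +45 mm; the opening under the top wire is 84 mm wide and 38 mm high.
- hook: Lifting hook, 0.25 kg, C-shaped from the side. Origin at the bottom of its V trough, midway; z up; x out of the C's mouth (enters loops along +x). Trough 36 mm wide (y), sides slope 30 degrees, underside 5 mm below origin; a level wire rests in it 3 to 5 mm above origin (centre). Lip at x 12 to 16 mm, top at z 19; back plate at x -17 to -12. Collar plate above: 44 x 80 x 6 mm, underside at z 48.
- handle (a point): Centre of the hook's upright wooden handle, 28 x 28 mm square and 64 mm tall, 86 mm above the hook's origin (z 54 to 118 mm), standing on the collar plate. The hook starts hanging in the holder, with its axes along the holder's.
- holder: Fixed holder, origin on the counter below the hook's origin, z up. Two prongs along x (-40 to 40 mm), 56 mm apart inside, 76 mm outside, tops 120 mm high; open at -x, closed by a plate at x 40 to 50 mm, as high. The hook's collar rests on the prongs, its origin then 72 mm above the counter over the holder's origin; it lifts out and goes back straight up and down.
- wheel: Bystander: small round cheese, 110 mm across, 50 mm high; origin under its centre. Stands on the other side from the holder.
- block: Bystander: block of cheese 70 x 130 x 60 mm behind the rails; origin under its centre.
- jar: Bystander: jar 64 mm across, 85 mm high behind the rails; origin under its centre.
Things that resemble listed ones, but are neither listed nor needed, are in the scene too. What is shaped like the holder but blue or pink is not meant.

How it is judged:
On the way:
1. the carrier, hanging on the lifting hook, is over the gap between the two end stops, clear of the stand (contact force between hook and carrier above 1 N and contact force between carrier and stand below 0.2 N and y of carrier in the frame of stand between -0.06 and 0.06 m), for 0.1 s.
At the end, for the whole second after the job is handed in: Carrier hangs still on the left rail: within 15 mm of its line, 93-190 mm along the stand's y, 85-175 mm high, tilt < 0.25 rad, within 0.2 rad of the rail, bearing on the stand, free of the hook. Hook at rest on the prongs: within 25 mm (x), 15 mm (y), 6 mm (z) of its place, tilt < 0.12 rad (contact force between carrier and stand above 1 N and x of carrier in the frame of stand between -0.015 and 0.015 m and y of carrier in the frame of stand between 0.093 and 0.19 m and height (world z) of carrier between 0.085 and 0.175 m and angle between carrier's own z axis and vertical below 0.25 rad and angle between the y axis of carrier and the y axis of stand, either way round below 0.2 rad and linear speed of each of carrier, hook below 0.05 m/s and contact force between hook and carrier below 0.1 N and contact force between hook and holder above 0.5 N and x of hook in the frame of holder between -0.025 and 0.025 m and y of hook in the frame of holder between -0.015 and 0.015 m and z of hook in the frame of holder between 0.066 and 0.078 m and angle between hook's own z axis and vertical below 0.12 rad); the robot touches nothing.
It fails at once if the gripper or arm touches the carrier (contact force between any of the fingers, the arm and carrier above 0.5 N).
It fails at once if the carrier is forced or dropped onto the stand (over 18 N) (contact force between carrier and stand above 18 N).
It fails at once if a cheese or the jar is moved by more than 20 mm (distance of any of wheel, block, jar from where it was at the start of the episode above 0.02 m).
It also fails if it takes over 58 s, if anything falls off the work surface, if the arm or the gripper's body presses on something with over 40 N, if the wrist force passes 120 N, or if a joint passes its speed limit or range.

ROBOT

A 6-joint arm with a two-finger parallel gripper is mounted at the origin on the work surface. World frame = base frame: x ahead of the robot, y to its left, z up, the work surface at z = 0. Lengths are in m, angles in rad, forces in N, time in s.
With the tool pointing down it reaches from about 0.275 to 0.725 m from the base axis. Payload 15.9 kg.
Tool frame: the origin (TCP) lies between the finger pads; the fingertips stand manip.tips_ahead ahead of it and the grasp point (between the pads) lies 11 mm behind it (manip.tips_ahead is the distance from the TCP to the fingertips, in m); z points along the fingers, x is the direction in which the jaws open and shut, and the axes are right-handed (so a half turn about z gives the same grasp; the last joint's range is limited). The gripper opens to 85 mm and grips with 20 to 120 N. Pads are 22 mm wide; open, the fingers measure 114 mm over their backs; the gripper's body (76 mm by 85 mm) begins 54 mm behind the grasp point. The pads swing forward as they close: fully open they stand 13 mm farther back than shut.
Start: joints at [1.154, 0.213, -0.034, 1.323, 0, 1.571], TCP at [0.202, 0.457, 0.239] pointing down, gripper open.
Joint ranges: [-2.98, 2.98], [-0.74, 1.72], [-1.14, 1.35], [-2.1, 2.04], [-1.57, 1.44], [-3.14, 3.14]. Speed limits (rad/s): [1.89, 1.89, 2.39, 2.57, 3.14, 3.14].

INTERFACE

Orientations are given as a rotation vector (axis times angle).
In Python, from bench import manip, vision gives the robot as it stands. The module is installed in compiled form; this text tells all that it offers.
- The arm moves only by the shell command python3 -m pendant 'ROWS' [OPENING] [FORCE]. ROWS is a JSON object of lists of equal length, an entry for each row: "slide": the shift along the tool's x, y, z in cm, a list of three; "dr": the turn, a rotation vector about the tool's x, y, z in rad, a list of three. A call has 1 to 8 rows; each row shifts and turns the pose as measured when the row begins, along the tool's axes as they then stand; what a row does not reach is not made up. A row lasts 1/8 s, in which the tool goes at most 62.5 mm and 10.7 degrees, less where a joint would pass 70% of its speed; a pose out of reach is approached as far as the arm can. A call with a gripper value outside its range is refused whole. OPENING is the opening, from 0 (shut) to 1 (fully open), set as the call begins (- or left out, the last holds). The fingers move at their own pace and stop on an object; FORCE is the grip in N (left out, the last holds). Time passes only in rows, so rows that do not move let the fingers close. It gives the time, the measured TCP pose, the force and the opening at its end, in the units of the state.
- manip.observe(): the state, without advancing time (a new reading comes with each control period).
- vision.get_image(name): name is "scene" or "top" or "wrist"; returns the picture (384x512x3 uint8, red, green, blue); there is no depth.
- vision.get_calibration(name): a dict with "fx", "fy", "cx", "cy" (pixels), "position" and "rotation" of the camera in the world; the wrist camera has in their place "T_tool_cam" (4x4, takes a point from camera to tool coordinates, whose origin is the TCP and whose axes are the tool frame's). Camera axes: x right, y down, z forward; pixel columns grow to the right and rows downward; lengths in m; the calibration is good to about 2 mm. A picture is of the moment at which its call begins: read the wrist's pose just before it. get_calibration takes no time and is no camera call.
- manip.hand_in(): hands the job in, once; it reports no verdict.
The state is a dict: "time": time; "joint_positions": joint angles; "dq": joint speeds; "tau": joint torques, N m; "tool_pos": TCP position; "ee_rot": TCP orientation; "force": force on the tool from outside, world axes, zero at the start; "wrist_torque": the same for the moment, N m; "finger_gap": finger opening in m.
Only numpy, scipy, OpenCV 4.12 (cv2) and the standard library are available. Lean on these libraries where they do the work, as an engineer would, in place of code of your own. Each camera call takes 0.05 s, during which the arm holds its last target. There are 200 camera calls.

## Working session

There is one attempt and no reset: what is moved stays moved. The work goes in short steps, Python scripts to look and compute and a shell command to move; the robot and the scene stay as the last step left them, time stands still between calls to the robot, and variables do not carry over. Pictures are saved under pics/ and viewed, about 8 in all and at most 12, crops included, and the job is handed in when it is done.

```bash
mkdir -p pics; python3 - <<'E'
from bench import manip, vision
import cv2, numpy as np
s=manip.observe(); print({k:np.round(v,3).tolist() for k,v in s.items()}, manip.tips_ahead)
for n in("scene","top","wrist"):
    im=vision.get_image(n); cv2.imwrite(f"pics/{n}0.png",im[...,::-1])
    c=vision.get_calibration(n); print(n,{k:np.round(v,4).tolist() for k,v in c.items()})
a=cv2.imread("pics/scene0.png");b=cv2.imread("pics/top0.png")
cv2.imwrite("pics/s0x.png",cv2.resize(a,(800,600)));cv2.imwrite("pics/t0x.png",cv2.resize(b,(800,600)))
E
```

```text
{'time': 0.0, 'joint_positions': [1.154, 0.213, -0.035, 1.323, 0.0, 1.571], 'dq': [-0.002, -0.001, -0.0, 0.001, -0.001, 0.001], 'tau': [0.001, -68.617, 48.712, 0.017, -0.0, -0.0], 'tool_pos': [0.202, 0.457, 0.239], 'ee_rot': [2.632, 1.713, -0.001], 'force': [0.81, -0.469, -0.12], 'wrist_torque': [-0.032, 0.009, 0.018], 'finger_gap': 0.085} 0.008
scene {'fx': 350.4957, 'fy': 350.4957, 'cx': 257.0857, 'cy': 192.7759, 'position': [1.2242, 0.2439, 0.7647], 'rotation': [-1.3995, -2.0227, 0.9357]}
top {'fx': 420.4855, 'fy': 420.4855, 'cx': 254.6809, 'cy': 191.5288, 'position': [0.4016, 0.0101, 1.2696], 'rotation': [-2.1975, 2.1503, -0.1155]}
wrist {'fx': 339.1091, 'fy': 339.1091, 'cx': 255.0102, 'cy': 190.6924, 'T_tool_cam': [[1.0, 0.0007, -0.0009, 0.0006], [-0.0003, 0.945, 0.3272, -0.0844], [0.0011, -0.3272, 0.945, -0.1344], [0.0, 0.0, 0.0, 1.0]]}
```

View pics/s0x.png

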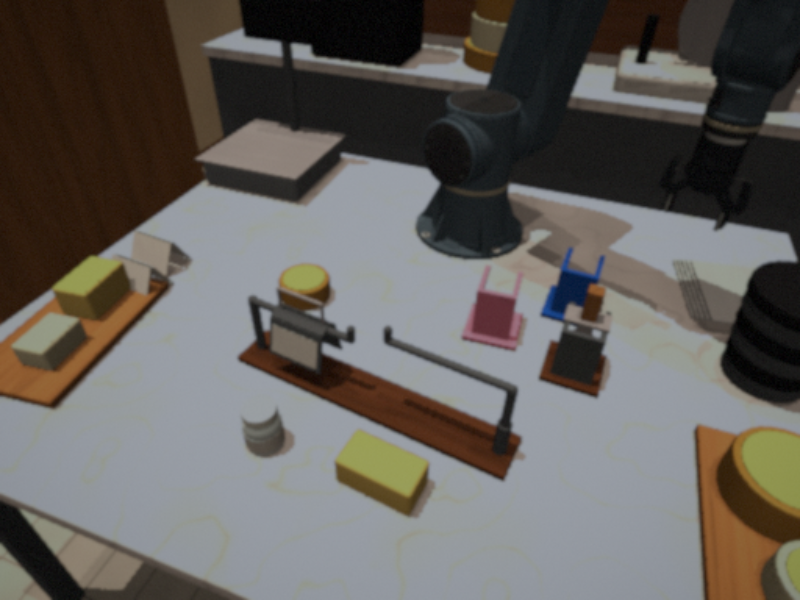

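View pics/t0x.png

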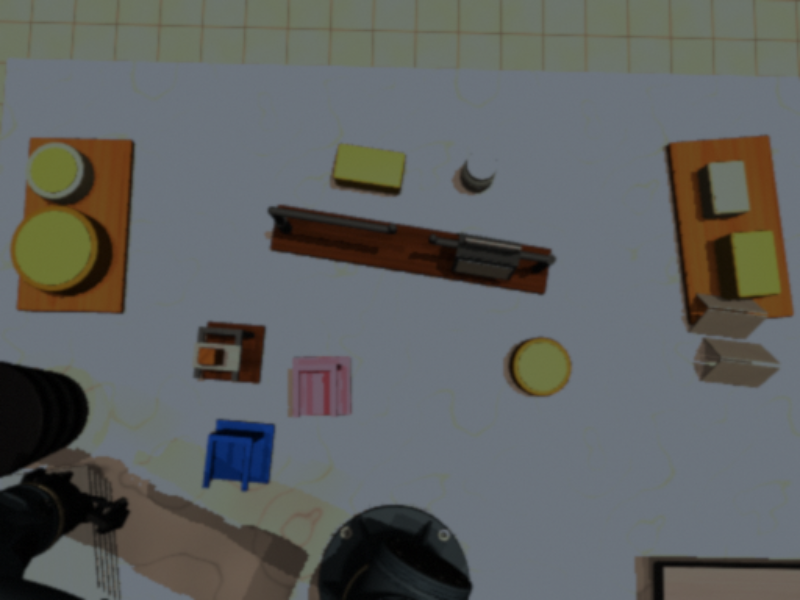

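```bash
python3 - <<'E'
import cv2,numpy as np
b=cv2.imread("pics/top0.png");a=cv2.imread("pics/scene0.png")
g=lambda i:np.clip(i*1.6,0,255).astype('uint8')
c1=g(cv2.resize(b[195:255,110:190],None,fx=5,fy=5,interpolation=2))   #400x300
c2=g(cv2.resize(a[155:255,330:400],(210*1,300),interpolation=2))
c2=cv2.copyMakeBorder(c2,0,0,0,190,0)
c3=g(cv2.resize(b[125:195,165:365],(800,280),interpolation=2))
cv2.imwrite("pics/c1.png",np.vstack([np.hstack([c1,c2]),c3]))
cv2.imwrite("pics/c2.png",g(cv2.resize(a[170:310,145:345],(800,560),interpolation=2)))
E
```

```text
(no output)
```

View pics/c1.png

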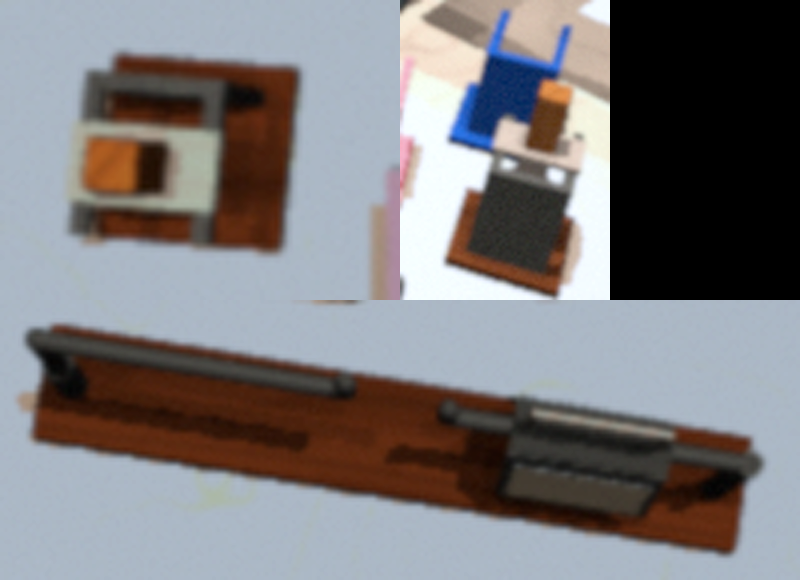

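View pics/c2.png

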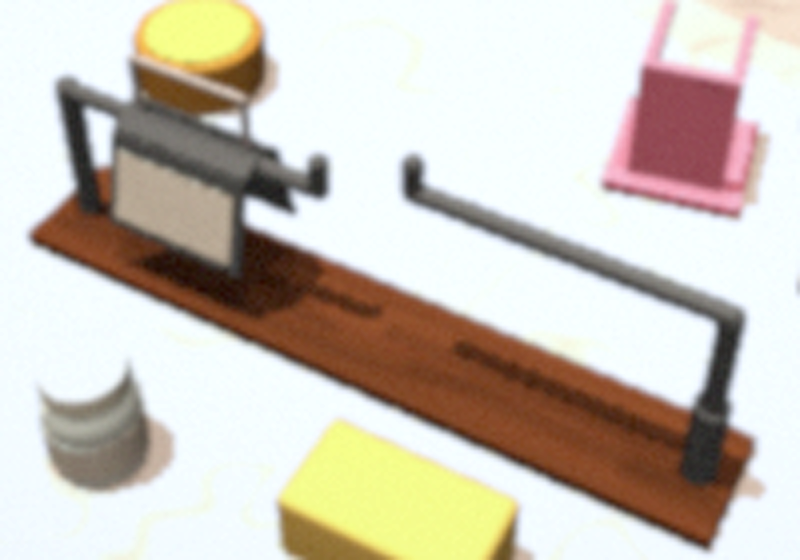

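```bash
cat > h.py <<'E'
import numpy as np
from bench import manip, vision
from scipy.spatial.transform import Rotation as R
from scipy.optimize import least_squares
CAL={n:vision.get_calibration(n) for n in("scene","top","wrist")}
def proj(n,P,s=None):
    c=CAL[n];P=np.atleast_2d(P)
    if n=="wrist":
        T=np.array(c["T_tool_cam"]);Rt=R.from_rotvec(s["ee_rot"]).as_matrix()
        Rc=Rt@T[:3,:3];p=np.array(s["tool_pos"])+Rt@T[:3,3]
    else: Rc=R.from_rotvec(c["rotation"]).as_matrix();p=np.array(c["position"])
    q=(P-p)@Rc
    return np.c_[c["fx"]*q[:,0]/q[:,2]+c["cx"],c["fy"]*q[:,1]/q[:,2]+c["cy"]]
def cr(p,f,o): return (np.atleast_2d(p)+.5)/f-.5+np.array(o)
def place(pose,P):
    x,y,a=pose;P=np.atleast_2d(P).astype(float);c,s=np.cos(a),np.sin(a)
    return np.c_[x+c*P[:,0]-s*P[:,1],y+s*P[:,0]+c*P[:,1],P[:,2]]
E
python3 - <<'E'
from h import *
# holder: collar top z .126, handle top z .190
px=cr([(80,122),(220,130),(212,212),(70,205),(112,165)],5,(110,195))
M=np.array([(.022,.04,.126),(.022,-.04,.126),(-.022,-.04,.126),(-.022,.04,.126),(0,0,.19)])
r=least_squares(lambda p:(proj("top",place(p,M))-px).ravel(),[.33,.3,0])
print("hook",r.x,np.round(r.fun,1))
o=(165,125-75)
tp=cr([(55,325),(750,437),(732,552),(33,438)],4,o);o2=cr([(345,385),(450,410),(35,338)],4,o)
lt=cr([(530,411),(677,436)],4,o)
sp=cr([(412,160),(318,160),(738,318)],4,(145,170)); ls=cr([(130,62),(248,100)],4,(145,170))
B=np.array([(.045,.27,.014),(.045,-.27,.014),(-.045,-.27,.014),(-.045,.27,.014)])
def f(v):
    p=v[:3];h=v[3];yc=v[4]
    E=np.array([(0,.035,h+.03),(0,-.035,.16),(0,.245,h+.007)])
    L=np.array([(0,yc-.045+.09,.184),(0,yc-.045,.184)])
    return np.concatenate([(proj("top",place(p,B))-tp).ravel(),(proj("top",place(p,E))-o2).ravel(),(proj("scene",place(p,E))-sp).ravel(),
     (proj("top",place(p,L))-lt).ravel(),(proj("scene",place(p,L[::-1]))-ls).ravel()])
r=least_squares(f,[.55,0,0,.13,-.14]);print("stand",r.x);print(np.round(r.fun.reshape(-1,2),1).tolist())
p=r.x[:3]; print("loop",place(p,[(0,r.x[4],.184)]),"goal",place(p,[(0,.14,r.x[3])]))
print("holder from manip",manip.observe()["tool_pos"])
E
```

```text
hook [ 0.40920122  0.31453758 -0.03961745] [-0.9 -0.   0.6  0.2  0.8  0.1 -0.4 -0.3  0.   0.1]
stand [ 0.62616981 -0.01859604 -0.13992641  0.15501094 -0.1350249 ]
[[-1.4, -0.7], [0.5, -0.2], [0.9, 0.2], [-1.2, -0.1], [-0.0, -0.6], [-0.5, -0.8], [0.1, 0.4], [0.2, 0.7], [-0.1, -1.2], [-1.0, -0.9], [0.8, 0.6], [-2.0, -0.2], [0.4, -1.3], [-1.1, -0.1]]
loop [[ 0.60733785 -0.15230125  0.184     ]] goal [[0.64569564 0.12003563 0.15501094]]
holder from manip [0.20232721 0.45698069 0.23896789]
```

```bash
cat >> h.py <<'E'
def yaw(s): 
    m=R.from_rotvec(s["ee_rot"]).as_matrix(); return np.arctan2(m[1,0],m[0,0])
def to(target,yw=None):
    "remaining move in tool axes, cm, and turn about tool z"
    s=manip.observe();m=R.from_rotvec(s["ee_rot"]).as_matrix()
    print("t",round(s["time"],2),"pos",np.round(s["tool_pos"],4),"yaw",round(yaw(s),4),"tilt",np.round(m[:2,2],3),"F",np.round(s["force"],1),"gap",round(s["finger_gap"],4))
    print("slide cm",np.round(100*(np.array(target)-s["tool_pos"])@m,2),"drz",None if yw is None else round(yaw(s)-yw,3))
E
python3 -m pendant '{"slide":[[-0.9,4.9,0],[-0.9,4.9,0],[-0.9,4.9,0],[-0.9,4.9,0],[-0.9,4.9,0],[0,0,0],[0,0,0],[0,0,0]],"dr":[[0,0,0],[0,0,0],[0,0,0],[0,0,0],[0,0,0],[0,0,-0.18],[0,0,-0.18],[0,0,0]]}'
python3 - <<'E'
from h import *
import cv2
to([.409,.3145,.154],1.531)
s=manip.observe(); im=vision.get_image("wrist")
cv2.imwrite("pics/w1.png",cv2.resize(im[...,::-1],(768,576),interpolation=2))
print(proj("wrist",place((.4092,.3145,-.04),[(0,0,.19),(.022,.04,.126),(.022,-.04,.126)]),s)*1.5)
E
```

```text
time: 1.15
tool_pos: [0.4142, 0.3114, 0.2368]
ee_rot: [2.274, 2.168, -0.006]
force: [1.1, 0.1, 0.1]
finger_gap: 0.0855
t 1.15 pos [0.4142 0.3114 0.2368] yaw 1.5231 tilt [-0.003 -0.003] F [1.1 0.1 0.1] gap 0.0855
slide cm [ 0.31 -0.51  8.28] drz -0.008
[[389.13825868 326.22576555]
 [465.20723404 315.67819203]
 [311.5344878  316.47107184]]
```

View pics/w1.png

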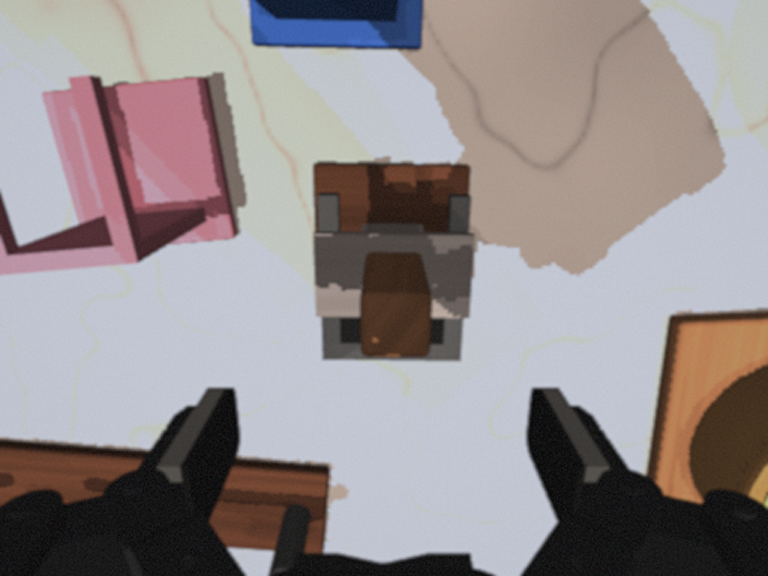

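```bash
python3 -m pendant '{"slide":[[0.55,-0.5,0],[0,0,3],[0,0,3],[0,0,2.3],[0,0,0]],"dr":[[0,0,-0.01],[0,0,0],[0,0,0],[0,0,0],[0,0,0]]}'
python3 -m pendant '{"slide":[[0,0,0],[0,0,0],[0,0,0],[0,0,0],[0,0,0],[0,0,0]],"dr":[[0,0,0],[0,0,0],[0,0,0],[0,0,0],[0,0,0],[0,0,0]]}' 0 60
python3 -c "
from h import *
to([.4095,.317,.154],1.531)"
```

```text
time: 1.82
tool_pos: [0.4071, 0.3196, 0.1522]
ee_rot: [-2.276, -2.165, 0.005]
force: [-0.6, 0.7, 1.0]
finger_gap: 0.0853
time: 2.58
tool_pos: [0.4078, 0.3208, 0.1552]
ee_rot: [2.278, 2.163, 0.001]
force: [-0.4, -0.2, -2.8]
finger_gap: 0.0273
t 2.58 pos [0.4078 0.3208 0.1552] yaw 1.519 tilt [0.001 0.   ] F [-0.4 -0.2 -2.8] gap 0.0273
slide cm [-0.37  0.19  0.12] drz -0.012
```

```bash
python3 -m pendant '{"slide":[[0,0,-1.5],[0,0,-2],[0,0,-3],[0,0,-3],[0,0,-3],[0,0,-2]],"dr":[[0,0,0],[0,0,0],[0,0,0],[0,0,0],[0,0,0],[0,0,0]]}'
python3 -m pendant '{"slide":[[-3,1,0],[-5,1.7,0],[-5,1.7,0],[-5,1.7,0],[-5,1.7,0],[-5,1.7,0],[-5,1.7,0],[-5,1.7,0]],"dr":[[0,0,0],[0,0,0],[0,0,0],[0,0,0],[0,0,0],[0,0,0],[0,0,0],[0,0,0]]}'
python3 -m pendant '{"slide":[[-4,1.2,0],[-3,1,0],[0,0,0],[0,0,0]],"dr":[[0,0,0],[0,0,0],[0,0,0.1],[0,0,0]]}'
python3 - <<'E'
from h import *
import cv2
to([.536,-.142,.238],1.42)
s=manip.observe(); im=vision.get_image("wrist"); sc=vision.get_image("scene")
a=cv2.resize(im,(400,300),interpolation=3); b=cv2.resize(sc[150:270,150:310],(400,300),interpolation=2)
b=np.clip(b*1.6,0,255).astype('uint8')
cv2.imwrite("pics/w2.png",cv2.resize(np.hstack([a,b])[...,::-1],(800,300)))
E
```

```text
time: 3.32
tool_pos: [0.4068, 0.32, 0.3085]
ee_rot: [2.278, 2.163, 0.001]
force: [0.7, 0.1, -2.6]
finger_gap: 0.0274
time: 4.32
tool_pos: [0.5189, -0.0745, 0.3183]
ee_rot: [2.268, 2.167, 0.016]
force: [1.0, 1.0, -2.2]
finger_gap: 0.0275
time: 4.82
tool_pos: [0.5377, -0.152, 0.3214]
ee_rot: [2.38, 2.042, 0.018]
force: [-0.6, 0.2, -2.5]
finger_gap: 0.0274
t 4.83 pos [ 0.5377 -0.152   0.3214] yaw 1.4183 tilt [0.012 0.003] F [-0.6  0.2 -2.5] gap 0.0274
slide cm [ 0.92 -0.42  8.34] drz -0.002
```

View pics/w2.png

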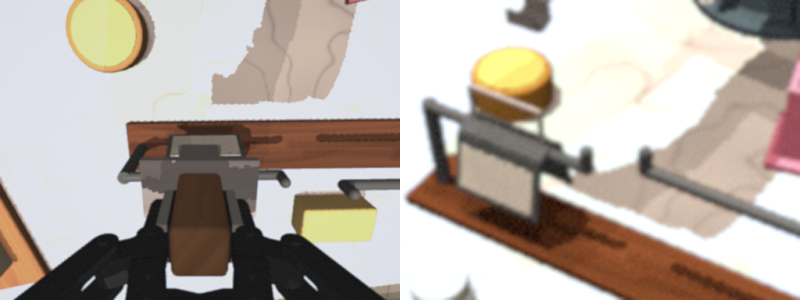

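```bash
python3 -m pendant '{"slide":[[0.9,-0.4,0],[0,0,2],[0,0,2.5],[0,0,2.5],[0,0,1.3],[0,0,0]],"dr":[[0.012,0,0],[0,0,0],[0,0,0],[0,0,0],[0,0,0],[0,0,0]]}'
python3 - <<'E'
from h import *
import cv2
to([.536,-.142,.238],1.42)
sc=vision.get_image("scene")
cv2.imwrite("pics/s3.png",np.clip(cv2.resize(sc[150:250,140:270],(780,600),interpolation=2)*1.6,0,255).astype('uint8')[...,::-1])
E
```

```text
time: 5.68
tool_pos: [0.5345, -0.1362, 0.238]
ee_rot: [-2.367, -2.059, -0.005]
force: [-0.4, 0.1, -1.8]
finger_gap: 0.0275
t 5.67 pos [ 0.5345 -0.1362  0.238 ] yaw 1.432 tilt [-0.     0.005] F [-0.4  0.1 -1.8] gap 0.0275
slide cm [-0.55  0.23 -0.01] drz 0.012
```

View pics/s3.png

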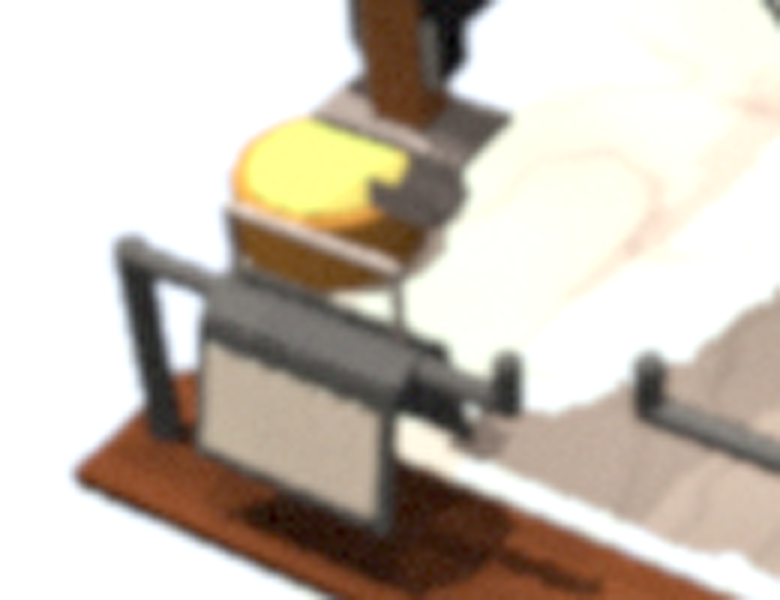

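```bash
python3 - <<'E'
from h import *
s=manip.observe();t=s["tool_pos"];y=yaw(s)-np.pi/2
f=lambda P:np.round(((proj("scene",P)-[140,150]+.5)*6-.5),0).tolist()
H=lambda dx,dz:place((t[0]+dx,t[1],y),np.array([(.016,.018,.019),(.016,-.018,.019),(.016,.018,0),(.022,.04,.054),(.022,-.04,.054)])+[0,0,t[2]-.083+dz])
print(f(H(.0017,0)));print(f(H(.005,0)))
st=(.62617,-.0186,-.13993)
for yc in(-.135,-.14,-.13): print(f(place(st,[(0,yc-.045,.184),(0,yc+.045,.184)])))
E
```

```text
[[430.0, 202.0], [364.0, 178.0], [432.0, 234.0], [459.0, 161.0], [310.0, 109.0]]
[[426.0, 206.0], [361.0, 182.0], [429.0, 239.0], [456.0, 166.0], [306.0, 113.0]]
[[228.0, 206.0], [396.0, 270.0]]
[[218.0, 202.0], [386.0, 266.0]]
[[237.0, 209.0], [405.0, 273.0]]
```

```bash
python3 -m pendant '{"slide":[[-0.3,1.5,0],[0,1.5,0],[0,1.5,0],[0,1.5,0],[0,1.2,0],[0,0,0],[0,0,0]],"dr":[[0,0,0],[0,0,0],[0,0,0],[0,0,0],[0,0,0],[0,0,0],[0,0,0]]}'
python3 - <<'E'
from h import *
import cv2
st=(.62617,-.0186,-.13993)
to(place(st,[(-.0017,-.132,.238)])[0],1.431)
sc=vision.get_image("scene")
cv2.imwrite("pics/s4.png",np.clip(cv2.resize(sc[150:250,140:270],(780,600),interpolation=2)*1.6,0,255).astype('uint8')[...,::-1])
E
```

```text
time: 6.6
tool_pos: [0.6099, -0.1493, 0.2464]
ee_rot: [2.366, 2.061, 0.014]
force: [0.1, 0.6, -2.6]
finger_gap: 0.0272
t 6.6 pos [ 0.6099 -0.1493  0.2464] yaw 1.4337 tilt [0.009 0.003] F [ 0.1  0.6 -2.6] gap 0.0272
slide cm [-0.03 -0.39  0.83] drz 0.003
```

View pics/s4.png

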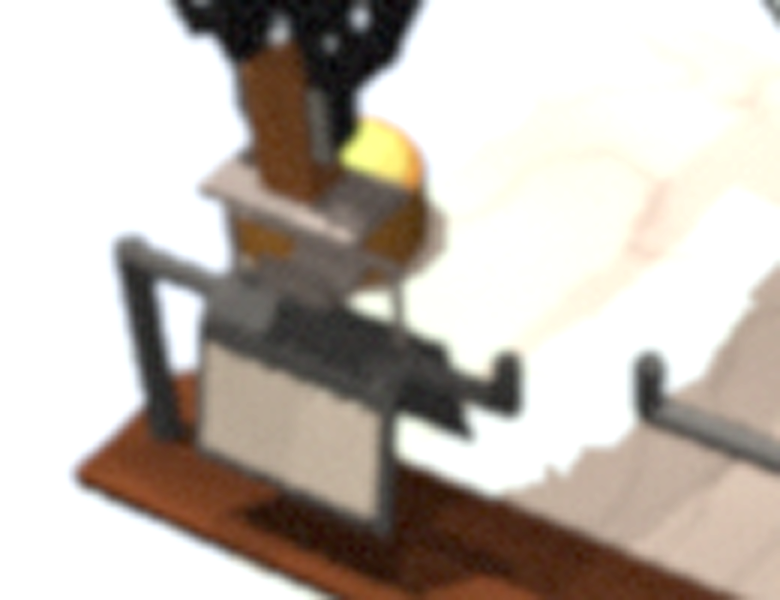

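```bash
python3 -m pendant '{"slide":[[0,-0.3,0],[0,0,-0.5],[0,0,-0.5],[0,0,-0.5],[0,0,-0.5],[0,0,-0.5],[0,0,-0.5],[0,0,0]],"dr":[[0.009,0,0],[0,0,0],[0,0,0],[0,0,0],[0,0,0],[0,0,0],[0,0,0],[0,0,0]]}'
python3 -c "
from h import *
st=(.62617,-.0186,-.13993)
to(place(st,[(-.0017,-.132,.238)])[0],1.431)"
```

```text
time: 7.65
tool_pos: [0.6058, -0.1489, 0.2789]
ee_rot: [-2.366, -2.061, -0.003]
force: [0.6, -0.3, -5.6]
finger_gap: 0.0274
t 7.65 pos [ 0.6058 -0.1489  0.2789] yaw 1.4335 tilt [-0.001  0.004] F [ 0.6 -0.3 -5.6] gap 0.0274
slide cm [-0.03  0.03  4.09] drz 0.003
```

```bash
python3 -m pendant '{"slide":[[0,0,-0.8],[0,0,-1],[0,0,-1],[0,0,-1],[0,0,-1],[0,0,-1],[0,0,-0.7],[0,0,0]],"dr":[[0,0,0],[0,0,0],[0,0,0],[0,0,0],[0,0,0],[0,0,0],[0,0,0],[0,0,0]]}'
python3 - <<'E'
from h import *
import cv2
st=(.62617,-.0186,-.13993)
to(place(st,[(-.0017,0,.35)])[0],1.431)
sc=vision.get_image("scene")
cv2.imwrite("pics/s5.png",np.clip(cv2.resize(sc[120:260,140:320],(720,560),interpolation=2)*1.6,0,255).astype('uint8')[...,::-1])
E
```

```text
time: 8.65
tool_pos: [0.606, -0.1493, 0.3497]
ee_rot: [-2.367, -2.063, -0.005]
force: [0.6, 0.0, -6.4]
finger_gap: 0.0272
t 8.65 pos [ 0.606  -0.1493  0.3497] yaw 1.4335 tilt [0.001 0.004] F [ 0.6  0.  -6.4] gap 0.0272
slide cm [13.22  0.04  0.02] drz 0.003
```

View pics/s5.png

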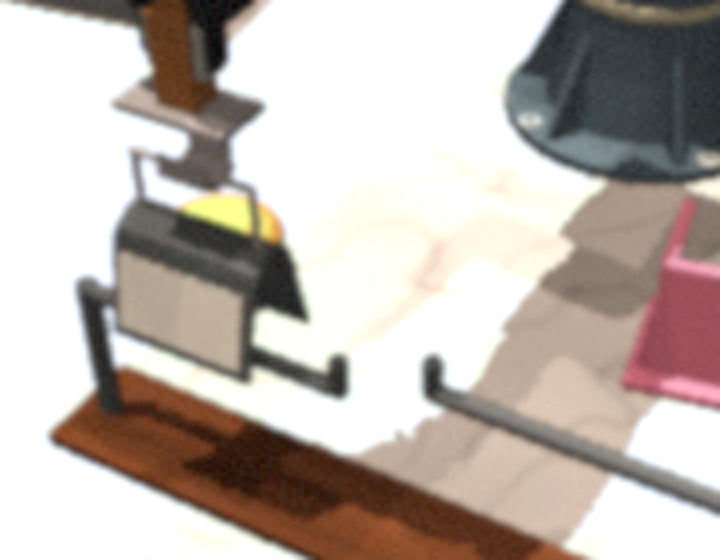

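```bash
python3 -m pendant '{"slide":[[0.8,0,0],[1.3,0,0],[1.6,0,0],[1.8,0,0],[1.8,0,0],[1.8,0,0],[1.6,0,0],[1.3,0,0]],"dr":[[0,0,0],[0,0,0],[0,0,0],[0,0,0],[0,0,0],[0,0,0],[0,0,0],[0,0,0]]}'
python3 -c "
from h import *
st=(.62617,-.0186,-.13993)
to(place(st,[(-.0017,.14,.35)])[0],1.431)"
```

```text
time: 9.7
tool_pos: [0.623, -0.0209, 0.3489]
ee_rot: [-2.365, -2.062, -0.004]
force: [-0.3, 0.1, -5.5]
finger_gap: 0.0274
t 9.7 pos [ 0.623  -0.0209  0.3489] yaw 1.4345 tilt [-0.001  0.005] F [-0.3  0.1 -5.5] gap 0.0274
slide cm [14.27  0.16 -0.04] drz 0.004
```

```bash
python3 -m pendant '{"slide":[[1.3,0.1,0],[1.6,0,0],[1.8,0,0],[1.8,0,0],[1.8,0,0],[1.8,0,0],[1.6,0,0],[1.2,0,0]],"dr":[[0,0,0],[0,0,0],[0,0,0],[0,0,0],[0,0,0],[0,0,0],[0,0,0],[0,0,0]]}'
python3 -m pendant '{"slide":[[0.8,0,0],[0.3,0,0],[0,0,0],[0,0,0],[0,0,0]],"dr":[[0,0,0],[0,0,0],[0,0,0],[0,0,0],[0,0,0]]}'
python3 - <<'E'
from h import *
import cv2
st=(.62617,-.0186,-.13993)
to(place(st,[(-.0017,.14,.35)])[0],1.431)
sc=vision.get_image("scene"); tp=vision.get_image("top")
a=cv2.resize(sc[120:300,200:360],(480,540),interpolation=2);b=cv2.resize(tp[110:200,160:260],(320,288),interpolation=2)
b=cv2.copyMakeBorder(b,0,252,0,0,0)
cv2.imwrite("pics/s6.png",np.clip(np.hstack([a,b])*1.6,0,255).astype('uint8')[...,::-1])
E
```

```text
time: 10.7
tool_pos: [0.6428, 0.116, 0.3493]
ee_rot: [-2.364, -2.062, -0.004]
force: [-0.2, 0.3, -6.3]
finger_gap: 0.0274
time: 11.32
tool_pos: [0.6446, 0.1271, 0.3493]
ee_rot: [-2.365, -2.062, -0.003]
force: [-0.5, 0.2, -6.7]
finger_gap: 0.0275
t 11.32 pos [0.6446 0.1271 0.3493] yaw 1.434 tilt [-0.001  0.004] F [-0.5  0.2 -6.7] gap 0.0275
slide cm [-0.69  0.03 -0.08] drz 0.003
```

View pics/s6.png

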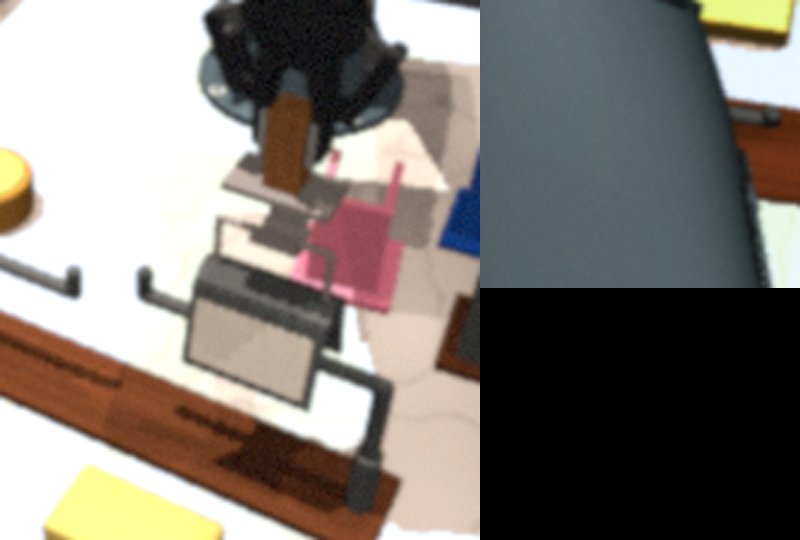

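```bash
python3 -m pendant '{"slide":[[-0.5,0,0.5],[0,0,0.9],[0,0,0.9],[0,0,0.9],[0,0,0.7],[0,0,0.3],[0,0,0.2],[0,0,0]],"dr":[[0,0,0],[0,0,0],[0,0,0],[0,0,0],[0,0,0],[0,0,0],[0,0,0],[0,0,0]]}'
python3 -m pendant '{"slide":[[0,0,0.2],[0,0,0.25],[0,0,0.25],[0,0,0]],"dr":[[0,0,0],[0,0,0],[0,0,0],[0,0,0]]}'
python3 -m pendant '{"slide":[[0,0,0.2],[0,0,0.25],[0,0,0.25],[0,0,0]],"dr":[[0,0,0],[0,0,0],[0,0,0],[0,0,0]]}'
```

```text
time: 12.42
tool_pos: [0.6439, 0.1214, 0.3046]
ee_rot: [-2.367, -2.061, -0.005]
force: [-0.5, -0.5, -5.9]
finger_gap: 0.0277
time: 12.92
tool_pos: [0.6441, 0.1215, 0.2973]
ee_rot: [-2.367, -2.061, -0.005]
force: [-0.4, 0.7, -4.8]
finger_gap: 0.0274
time: 13.42
tool_pos: [0.6443, 0.1216, 0.2906]
ee_rot: [-2.367, -2.062, -0.007]
force: [-0.6, -0.8, -2.3]
finger_gap: 0.0273
```

```bash
python3 -m pendant '{"slide":[[0,0,0.3],[0,0,0.4],[0,0,0.5],[0,0,0.5],[0,0,0.5],[0,0,0.4],[0,0,0],[0,0,0]],"dr":[[0,0,0],[0,0,0],[0,0,0],[0,0,0],[0,0,0],[0,0,0],[0,0,0],[0,0,0]]}'
python3 - <<'E'
from h import *
import cv2
st=(.62617,-.0186,-.13993)
to(place(st,[(-.0017,.14,.264)])[0],1.431)
sc=vision.get_image("scene")
cv2.imwrite("pics/s7.png",np.clip(cv2.resize(sc[150:280,230:350],(540,585),interpolation=2)*1.6,0,255).astype('uint8')[...,::-1])
E
```

```text
time: 14.42
tool_pos: [0.6443, 0.1217, 0.2627]
ee_rot: [-2.367, -2.062, -0.007]
force: [-0.4, -0.1, -1.9]
finger_gap: 0.0275
t 14.43 pos [0.6443 0.1217 0.2627] yaw 1.4331 tilt [0.002 0.005] F [-0.4 -0.1 -1.9] gap 0.0275
slide cm [-0.14 -0.01 -0.13] drz 0.002
```

View pics/s7.png

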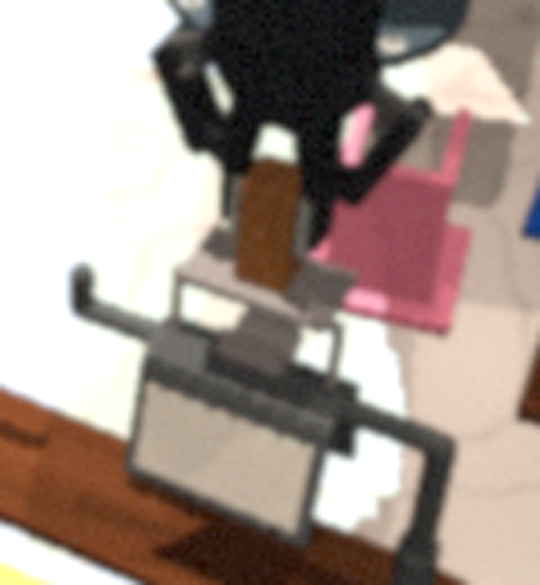

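```bash
python3 -m pendant '{"slide":[[0,-0.4,0],[0,-0.6,0],[0,-0.6,0],[0,0,0]],"dr":[[0,0,0],[0,0,0],[0,0,0],[0,0,0]]}'
python3 -m pendant '{"slide":[[0,-0.6,0],[0,-0.8,0],[0,-0.8,0],[0,0,0]],"dr":[[0,0,0],[0,0,0],[0,0,0],[0,0,0]]}'
```

```text
time: 14.98
tool_pos: [0.6272, 0.1241, 0.2632]
ee_rot: [-2.368, -2.062, -0.008]
force: [-0.1, 0.2, -3.2]
finger_gap: 0.0273
time: 15.48
tool_pos: [0.6037, 0.1274, 0.2633]
ee_rot: [-2.367, -2.062, -0.009]
force: [-0.2, -0.6, -2.6]
finger_gap: 0.0276
```

```bash
python3 -m pendant '{"slide":[[0,-1.5,0],[0,-2,0],[0,-2,0],[0,-1,-1],[0,0,-2],[0,0,-2],[0,0,0]],"dr":[[0,0,0],[0,0,0],[0,0,0],[0,0,0],[0,0,0],[0,0,-0.086],[0,0,0]]}'
python3 - <<'E'
from h import *
import cv2
to([.4078,.3208,.31],1.519)
sc=vision.get_image("scene")
cv2.imwrite("pics/s8.png",np.clip(cv2.resize(sc[170:320,140:360],(792,540),interpolation=2)*1.6,0,255).astype('uint8')[...,::-1])
E
```

```text
time: 16.35
tool_pos: [0.538, 0.1362, 0.3164]
ee_rot: [-2.277, -2.165, -0.012]
force: [0.3, 0.0, -3.4]
finger_gap: 0.0273
t 16.35 pos [0.538  0.1362 0.3164] yaw 1.5203 tilt [0.005 0.005] F [ 0.3  0.  -3.4] gap 0.0273
slide cm [ 17.78 -13.94   0.67] drz 0.001
```

View pics/s8.png

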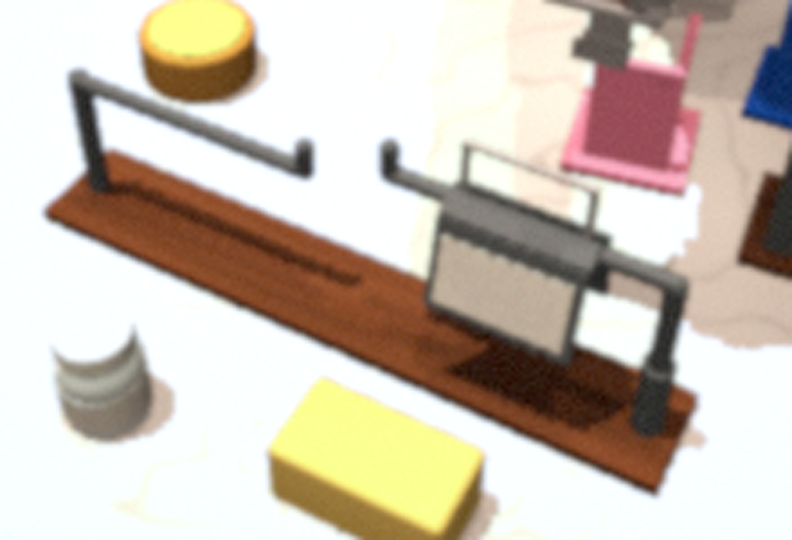

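```bash
python3 -m pendant '{"slide":[[2,-1.5,0],[3,-2.4,0],[3.5,-2.8,0],[3.5,-2.8,0],[3,-2.2,0],[1.8,-1.4,0],[0.6,-0.5,0],[0,0,0]],"dr":[[0.005,-0.005,0],[0,0,0],[0,0,0],[0,0,0],[0,0,0],[0,0,0],[0,0,0],[0,0,0]]}'
python3 -c "
from h import *
to([.4078,.3208,.31],1.519)"
```

```text
time: 17.4
tool_pos: [0.4083, 0.3216, 0.3085]
ee_rot: [-2.295, -2.142, 0.014]
force: [0.2, -0.5, -2.9]
finger_gap: 0.0275
t 17.4 pos [0.4083 0.3216 0.3085] yaw 1.5018 tilt [-0.008 -0.004] F [ 0.2 -0.5 -2.9] gap 0.0275
slide cm [-0.09 -0.04 -0.15] drz -0.017
```

```bash
python3 -m pendant '{"slide":[[-0.1,0,0],[0,0,0],[0,0,2],[0,0,2],[0,0,1.5],[0,0,0]],"dr":[[-0.008,0.004,-0.017],[0,0,0],[0,0,0],[0,0,0],[0,0,0],[0,0,0]]}'
python3 -c "
from h import *
to([.4078,.3208,.156],1.519)"
```

```text
time: 18.15
tool_pos: [0.4107, 0.3174, 0.2521]
ee_rot: [2.282, 2.156, 0.002]
force: [0.1, -0.3, -1.4]
finger_gap: 0.0275
t 18.15 pos [0.4107 0.3174 0.2521] yaw 1.5139 tilt [ 0.002 -0.001] F [ 0.1 -0.3 -1.4] gap 0.0275
slide cm [ 0.33 -0.33  9.61] drz -0.005
```

```bash
python3 -m pendant '{"slide":[[0.33,-0.3,0],[0,0,0],[0,0,1.5],[0,0,1.5],[0,0,1],[0,0,0]],"dr":[[0,0,0],[0,0,0],[0,0,0],[0,0,0],[0,0,0],[0,0,0]]}'
python3 -c "
from h import *
to([.4078,.3208,.156],1.519)"
```

```text
time: 18.9
tool_pos: [0.4085, 0.3212, 0.2109]
ee_rot: [2.283, 2.155, 0.005]
force: [0.6, -0.9, -2.2]
finger_gap: 0.0274
t 18.9 pos [0.4085 0.3212 0.2109] yaw 1.5134 tilt [0.003 0.001] F [ 0.6 -0.9 -2.2] gap 0.0274
slide cm [-0.05 -0.08  5.49] drz -0.006
```

```bash
python3 -m pendant '{"slide":[[0,0,1],[0,0,1.3],[0,0,1.3],[0,0,0.8],[0,0,0.4],[0,0,0.2],[0,0,0]],"dr":[[0,0,0],[0,0,0],[0,0,0],[0,0,0],[0,0,0],[0,0,0],[0,0,0]]}'
python3 -c "
from h import *
to([.4078,.3208,.156],1.519)"
```

```text
time: 19.77
tool_pos: [0.4089, 0.3214, 0.1578]
ee_rot: [2.283, 2.155, 0.006]
force: [0.9, -1.2, -1.8]
finger_gap: 0.0273
t 19.77 pos [0.4089 0.3214 0.1578] yaw 1.5134 tilt [0.004 0.001] F [ 0.9 -1.2 -1.8] gap 0.0273
slide cm [-0.06 -0.11  0.18] drz -0.006
```

```bash
python3 -m pendant '{"slide":[[0,0,0.15],[0,0,0.1],[0,0,0]],"dr":[[0,0,0],[0,0,0],[0,0,0]]}'
python3 -m pendant '{"slide":[[0,0,0.1],[0,0,0.1],[0,0,0]],"dr":[[0,0,0],[0,0,0],[0,0,0]]}'
```

```text
time: 20.15
tool_pos: [0.4092, 0.3216, 0.1557]
ee_rot: [2.283, 2.155, 0.007]
force: [-0.0, 0.2, -3.1]
finger_gap: 0.0275
time: 20.52
tool_pos: [0.4096, 0.3218, 0.1553]
ee_rot: [2.283, 2.155, 0.01]
force: [0.1, 1.1, -1.7]
finger_gap: 0.0271
```

```bash
python3 -m pendant '{"slide":[[0,0,0.15],[0,0,0.15],[0,0,0]],"dr":[[0,0,0],[0,0,0],[0,0,0]]}'
```

```text
time: 20.9
tool_pos: [0.41, 0.3221, 0.1553]
ee_rot: [2.282, 2.155, 0.016]
force: [0.1, 0.4, -1.7]
finger_gap: 0.0275
```

```bash
python3 -m pendant '{"slide":[[0,0,0],[0,0,0],[0,0,0],[0,0,0],[0,0,0],[0,0,0]],"dr":[[0,0,0],[0,0,0],[0,0,0],[0,0,0],[0,0,0],[0,0,0]]}' 1
python3 -m pendant '{"slide":[[0,0,-1],[0,0,-2],[0,0,-3],[0,0,-3],[0,0,-2],[0,0,0],[0,0,0]],"dr":[[0,0,0],[0,0,0],[0,0,0],[0,0,0],[0,0,0],[0,0,0],[0,0,0]]}'
python3 - <<'E'
from h import *
import cv2
to([.4078,.3208,.26],1.519)
s=manip.observe();im=vision.get_image("wrist");sc=vision.get_image("scene")
cv2.imwrite("pics/w9.png",im[...,::-1]);cv2.imwrite("pics/s9.png",sc[...,::-1])
# handle in wrist: brown/orange mask -> compare with model
hsv=cv2.cvtColor(im,cv2.COLOR_RGB2HSV)
for hx in((.4092,.317),(.41,.321)):
    P=place((*hx,-.05),[(.014,.014,.19),(.014,-.014,.19),(.022,.04,.126),(.022,-.04,.126),(-.022,.04,.126),(-.022,-.04,.126)])
    print(hx,np.round(proj("wrist",P,s)).tolist())
# change check scene vs start (bystanders) and vs s8-time
o=cv2.imread("pics/scene0.png");d=cv2.absdiff(o,sc[...,::-1]).max(2)
n,_,st,_=cv2.connectedComponentsWithStats((cv2.GaussianBlur(d,(5,5),0)>25).astype('uint8'))
print(st[1:][st[1:,4]>30].tolist())
E
```

```text
time: 21.65
tool_pos: [0.4102, 0.3222, 0.1549]
ee_rot: [2.282, 2.154, 0.016]
force: [-0.1, 0.0, -0.1]
finger_gap: 0.0852
time: 22.52
tool_pos: [0.4089, 0.3215, 0.2712]
ee_rot: [2.282, 2.154, 0.018]
force: [-0.0, -0.9, -0.3]
finger_gap: 0.0853
t 22.52 pos [0.4089 0.3215 0.2712] yaw 1.5134 tilt [0.011 0.006] F [-0.  -0.9 -0.3] gap 0.0853
slide cm [-0.08 -0.12  1.12] drz -0.006
(0.4092, 0.317) [[268.0, 222.0], [227.0, 222.0], [294.0, 199.0], [203.0, 200.0], [296.0, 150.0], [200.0, 151.0]]
(0.41, 0.321) [[273.0, 223.0], [233.0, 223.0], [299.0, 200.0], [208.0, 201.0], [301.0, 151.0], [205.0, 152.0]]
[[311, 0, 31, 60, 875], [393, 0, 119, 86, 6277], [363, 33, 29, 38, 680], [277, 70, 10, 6, 42], [281, 78, 17, 18, 179], [394, 81, 41, 14, 147], [459, 89, 16, 3, 34], [402, 99, 22, 5, 67], [324, 123, 151, 133, 6945], [456, 140, 9, 9, 59], [330, 142, 29, 41, 495], [311, 156, 10, 6, 43], [340, 158, 18, 10, 99], [293, 171, 13, 14, 79], [176, 184, 40, 27, 400], [332, 189, 13, 25, 103], [172, 199, 53, 50, 1521], [330, 202, 8, 19, 95], [416, 202, 12, 9, 47], [350, 207, 7, 9, 36], [266, 209, 44, 30, 373], [378, 210, 7, 6, 33], [258, 226, 57, 51, 1488], [264, 267, 47, 22, 497]]
```

```bash
python3 -m pendant '{"slide":[[2,-3.5,0],[2.5,-4.5,0],[2.5,-4.5,0],[2.5,-4.5,0],[2.5,-4.2,0],[0,0,0],[0,0,0],[0,0,0]],"dr":[[0,0,0],[0,0,0],[0,0,0],[0,0,0],[0,0,0],[0,0,0.18],[0,0,0.18],[0,0,0]]}'
python3 - <<'E'
from h import *
import cv2
to([.202,.457,.239],1.154)
for n,(r0,r1,c0,c1) in(("top",(195,255,110,190)),("scene",(170,255,340,400))):
    im=vision.get_image(n)[...,::-1].copy();cv2.imwrite(f"pics/{n}10.png",im);o=cv2.imread(f"pics/{n}0.png")
    a=o[r0:r1,c0:c1];b=im[r0:r1,c0:c1]
    d=cv2.absdiff(a,b).max(2);print(n,"hook diff mean",d.mean().round(1),"n>40",(d>40).sum())
    for nm,m in(("orange",lambda i:(i[...,2].astype(int)-i[...,0]>60)),):
        for i in(a,b):
            hs=cv2.cvtColor(i,cv2.COLOR_BGR2HSV);k=(i[...,2].astype(int)-i[...,0]>70)&(i[...,2]>120)
            print(nm,k.sum(),np.argwhere(k).mean(0).round(2) if k.any() else None)
    for i in(a,b):
        k=(i.min(2)>100)&(i.max(2).astype(int)-i.min(2)<40)&(i[...,1]>=i[...,0])
        yy,xx=np.nonzero(k); print("pale",k.sum())
    s,_=cv2.phaseCorrelate(a.mean(2),b.mean(2)); 
    # template match of the hook itself
    if n=="top": t=a[20:50,10:50]
    else: t=a[5:35,25:50]
    q=cv2.matchTemplate(b,t,cv2.TM_CCOEFF_NORMED);print("match",q.max().round(3),cv2.minMaxLoc(q)[3],"orig",(10,20) if n=="top" else (25,5))
    W={"top":{"wheel":(210,258,322,370),"block":(88,126,208,264),"jar":(92,126,288,322)},"scene":{"wheel":(165,200,176,214),"block":(272,328,212,278),"jar":(252,292,152,186)}}[n]
    for w,(e,f,g,h) in W.items():
        q=cv2.matchTemplate(im[e-6:f+6,g-6:h+6],o[e:f,g:h],cv2.TM_CCOEFF_NORMED);print(n,w,q.max().round(3),np.array(cv2.minMaxLoc(q)[3])-6)
E
```

```text
time: 23.62
tool_pos: [0.196, 0.4553, 0.2634]
ee_rot: [2.637, 1.699, 0.005]
force: [0.2, -0.4, -0.4]
finger_gap: 0.0853
t 23.62 pos [0.196  0.4553 0.2634] yaw 1.1447 tilt [ 0.006 -0.003] F [ 0.2 -0.4 -0.4] gap 0.0853
slide cm [0.4  0.46 2.44] drz -0.009
top hook diff mean 4.1 n>40 118
orange 0 None
orange 0 None
pale 70
pale 71
match 0.952 (8, 19) orig (10, 20)
top wheel 0.999 [0 0]
top block 1.0 [0 0]
top jar 1.0 [0 0]
scene hook diff mean 6.1 n>40 147
orange 42 [15.29 41.57]
orange 43 [16.47 43.58]
pale 1068
pale 1045
match 0.964 (27, 6) orig (25, 5)
scene wheel 0.893 [ 1 -1]
scene block 0.993 [0 0]
scene jar 1.0 [0 0]
```

```bash
python3 - <<'E'
from h import *
import cv2
a=cv2.imread("pics/s9.png")[195:275,255:320];b=vision.get_image("scene")[195:275,255:320,::-1]
print("carrier diff",cv2.absdiff(a,b.copy()).mean())
manip.hand_in();print(manip.observe()["time"])
E
```

```text
carrier diff 2.9165384615384617
the job is handed in; nothing more can be done
the job is handed in; nothing more can be done
```

I took the hook from its holder and used it to lift the carrier by its loop over both end stops. I set it down on the left rail, hung the hook back in its holder, and handed the job in at about 24 s.

**Left rail:** I judged its axis to be about 155 mm above the counter. The hook's load faded at about the height that predicts, giving about 156 mm.

**Carrier:** The last picture I viewed, just after the hook came out, showed it upright astride the left rail at about y = +0.14 m, between the end stop and the post. Two later images barely differ around it (mean difference 2.9 grey levels), so it looks still.

**Hook:** Image matching puts it about 5 mm to the left (+y) and 2–3 mm in x from where it started. That is inside the 15 mm and 25 mm limits. It did not drop when I let go, and nothing suggests it is tilted.

**Bystanders:** In the top view the cheeses and the jar have not moved by even a pixel. In the scene view the wheel matched less well (0.89, shifted 1 pixel); I put that down to the carrier's loop covering part of it in the first picture.

**Not checked:**
- I had used all 12 picture views before re-hanging the hook, so its final seat was checked only by image matching, and the matches were 0.95–0.96, not perfect.
- I never measured the carrier-to-stand force directly. The wrist force stayed low and steady throughout the lowering.

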